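Make up a trimming kit and a decorating kit for the pottery class

ROBOT

A 7-joint arm with a two-finger parallel gripper is mounted at the origin on a cart in front of the work surface, level with it; the furniture and walls round the work are solid. World frame = base frame: x ahead of the robot, y to its left, z up, the work surface at z = 0. Lengths are in mm, angles in rad, forces in N, time in s.
With the tool pointing down it reaches from about 350 to 900 mm from the base axis. Payload 19.9 kg.
Tool frame: the origin (TCP) lies at the centre of the arm's flange, where the gripper is bolted on; the fingertips stand 173 mm ahead of it and the grasp point (between the pads) lies 155 mm ahead of it; z points along the fingers, y is the line along which they close (so a half turn about z gives the same grasp; the last joint's range is limited). The gripper opens to 85 mm and grips with 20 to 120 N. Pads are 22 mm wide; open, the fingers measure 114 mm over their backs; the gripper's body (76 mm by 85 mm) begins 54 mm behind the grasp point. The pads swing forward as they close: fully open they stand 13 mm farther back than shut.
Start: joints at [1.171, 0.417, -0.01, 1.614, 0.005, 1.111, -0.053], TCP at [218.889, -585.411, 404.66] pointing down, gripper open.
Joint ranges: [-2.81, 2.81], [-0.39, 2.02], [-1.27, 1.25], [0.06, 2.57], [-1.19, 4.33], [0.19, 2], [-2.82, 2.82]. Speed limits (rad/s): [1.89, 1.89, 2.39, 2.39, 3.01, 3.01, 3.01].

INTERFACE

Orientations are given as a unit quaternion [x, y, z, w].
In Python, from workcell import env gives the robot as it stands. The module is installed in compiled form; this text tells all that it offers.
- The arm moves only by the shell command python3 -m creep 'ROWS' [FORCE]. ROWS is JSON, one flat list of numbers, 7 for each row, row after row: the turn, a rotation vector about the tool's x, y, z as a fraction of full scale, then the shift along the tool's x, y, z as a fraction of full scale, then the finger opening in mm, from 0 to 85.4. A call has 1 to 8 rows; each row is the pose to reach, as a shift and turn from the pose commanded when the call began, along the tool's axes at that moment; what a row does not reach only later rows make up. Full scale, the value 1, is 100 mm for a shift and 2 rad for a turn. A row lasts 1/8 s, in which the tool goes at most 62.5 mm and 10.7 degrees, less where a joint would pass 70% of its speed; a pose out of reach is approached as far as the arm can. A call with a number of a shift or a turn outside -1 to 1 is refused whole. A call with a gripper value outside its range is refused whole. The fingers move at their own pace and stop on an object; FORCE is the grip in N (left out, the last holds). Time passes only in rows, so rows that repeat a pose let the fingers close. It gives the time, the measured TCP pose, the force, the opening and the grip force at its end, in the units of the state.
- env.state(): the state, without advancing time (a new reading comes with each control period).
- env.read_camera(name): name is "scene" or "side" or "wrist"; returns (picture, depth): 420x560x3 uint8, red, green, blue; 420x560 float32, mm along the optical axis (not along the pixel's ray), 0 where there is no reading.
- env.calibration(name): a dict with "vertical_fov" (degrees; the focal length in pixels is half the picture's height over the tangent of half this angle, whatever the lens; pixels are square), "cx", "cy" (the principal point, pixels), "origin" and "attitude" of the camera in the world; the wrist camera has in their place "T_tool_cam" (4x4, takes a point from camera to tool coordinates, whose origin is the TCP and whose axes are the flange's). Camera axes: x right, y up, looking along -z (the intrinsics and any distortion apply to the point x, -y, -z); pixel columns grow to the right and rows downward; lengths in mm; the calibration is good to about 2 mm. A picture is of the moment at which its call begins: read the wrist's pose just before it. calibration takes no time and is no camera call.
- env.job_done(): hands the job in; it is judged then, once.
The state is a dict: "time": time; "joints": joint angles; "qvel": joint speeds; "tau": joint torques, N m; "eef_pos": TCP position; "tcp_rot": TCP orientation; "ft_force": force on the tool from outside, world axes, zero at the start; "moment": the same for the moment, N m; "grip_width": finger opening in mm; "finger_force": force on a finger pad.
Only numpy, scipy, OpenCV 4.12 (cv2) and the standard library are available. Lean on these libraries where they do the work, as an engineer would, in place of code of your own. Each camera call takes 0.05 s, during which the arm holds its last target. There are 200 camera calls.

TASK

Make up the two class kits from the things lying about, each thing set squarely on its own dark silhouette: the loop tool and the wooden rib on the board that has two silhouettes (bar and large oblong), and the ball stylus, the small tile and the squat bottle on the board that has three (bar, small oblong and disc). The bottle stands upright and the rest lie flat along their silhouettes, either way round; leave the olive and the pink jar where they are.

Things in the scene. Friction and masses are not known exactly. Their poses are not given: they have to be found in the camera images.
- trimming_board: Fixed plywood board, 165 along x, 200 along y, 8 thick; origin at the centre of its underside. Dark silhouettes painted flat on top: a narrow bar for a long tool, 178 along y, centred at x -50, y 0; a large oblong for the rib, 54 along x by 97 along y, centred at x +35, y 0. Two in all.
- decorating_board: Fixed plywood board, 165 along x, 200 along y, 8 thick; origin at the centre of its underside. Dark silhouettes painted flat on top: a narrow bar for a long tool, 178 along y, centred at x -50, y 0; a disc for the bottle, 54 across, centred at x +35, y +55; a small oblong for the tile, 66 along x by 50 along y, centred at x +35, y -45. Three in all.
- loop_tool: Trimming tool with a brown wooden handle and a flat open wire loop, 26 wide, at its tip; 162 long. Lies along its own y axis, +y toward the butt of the handle; origin at the middle of its length, on its underside. The handle, 14 wide and 12 high, runs from y = -31 to y = +81 and can be gripped across (along x).
- ball_stylus: Wooden-handled stylus with a small ball on a short shank at its tip; 155 long. Lies along its own y axis, +y toward the butt of the handle; origin at the middle of its length, on its underside. The handle, 14 wide and 12 high, runs from y = -34 to y = +78 and can be gripped across (along x).
- pink_jar: Tall dusty-pink round jar with a lid, 72 in diameter and 100 high, standing; origin at the centre of its underside. Not part of either kit: leave it alone.
- wooden_rib: Flat yellow wooden rib (a hand-sized shaping plate), 50 along its x by 93 along its y, 8 thick, lying flat; origin at the centre of its underside. Grip it across its 50 width.
- test_tile: Small terracotta-red test tile, 62 along its x by 46 along its y, 8 thick, lying flat; origin at the centre of its underside. Grip it across its 46 width.
- stain_bottle: Squat blue underglaze bottle with a white cap, standing: body 48 in diameter up to 55 high, cap 34 in diameter, 70 high in all; origin at the centre of its underside, z up. Its base is a little uneven: it leans about 0.04 rad when standing freely.
- olive_jar: Olive-green round jar, 62 in diameter and 62 high, standing; origin at the centre of its underside. Not part of either kit: leave it alone.

How it is judged:
By the outcome, as a careful person would: the job done as asked, in the order asked, and still so for the second after the job is handed in, with the robot touching nothing.
It also fails if it takes over 118 s, if anything falls off the work surface, if the arm or the gripper's body presses on something with over 40 N, if the wrist force passes 120 N, or if a joint passes its speed limit or range.

## Working session

There is one attempt and no reset: what is moved stays moved. The work goes in short steps, Python scripts to look and compute and a shell command to move; the robot and the scene stay as the last step left them, time stands still between calls to the robot, and variables do not carry over. Pictures are saved under pics/ and viewed, at most 18 in all, crops included, and the job is handed in when it is done.

```bash
mkdir -p pics; cat > h.py <<'E'
import numpy as np, cv2
from workcell import env
from scipy.spatial.transform import Rotation as R
def cam(n):
    st=env.state(); p,d=env.read_camera(n); c=env.calibration(n); return st,p,d,c
E
python3 - <<'E'
from h import *
for n in ("scene","side","wrist"):
    st,p,d,c=cam(n); print(n,c); cv2.imwrite(f"pics/{n}0.png",p[:,:,::-1]); np.save(f"{n}_d.npy",d)
print(st)
E
```

```text
scene {'vertical_fov': 55.59761776480097, 'cx': 281.71828000862774, 'cy': 208.52818018402792, 'origin': array([-304.35764597,  525.6610353 ,  765.35089131]), 'attitude': array([-0.22620557,  0.40195956,  0.77960067, -0.42365358])}
side {'vertical_fov': 49.18394989199679, 'cx': 287.07867779838466, 'cy': 212.13649316578739, 'origin': array([  115.34030787, -1206.14276854,   956.05901839]), 'attitude': array([ 0.45095223, -0.07239368, -0.15683801,  0.87567293])}
wrist {'vertical_fov': 67.84745568384511, 'cx': 280.749978946834, 'cy': 211.02666869221352, 'T_tool_cam': array([[ 1.37105661e-03,  9.57375540e-01,  2.88842855e-01,
         7.38484222e+01],
       [ 9.99999044e-01, -1.36439176e-03, -2.24412695e-04,
        -6.90307715e-01],
       [ 1.79247586e-04,  2.88842887e-01, -9.57376496e-01,
         3.04990764e+01],
       [ 0.00000000e+00,  0.00000000e+00,  0.00000000e+00,
         1.00000000e+00]])}
{'time': 0.1, 'joints': array([ 1.17153812,  0.41791827, -0.0103032 ,  1.61409529,  0.00473641,
        1.1106941 , -0.05297211]), 'qvel': array([-0.00220681,  0.0003635 ,  0.00052194, -0.0029466 ,  0.00034228,
       -0.00145099,  0.00233536]), 'tau': array([ 2.10886348e-03, -8.65817928e+01,  6.80598356e-01, -4.35636592e+01,
        1.93280977e-02,  4.85074444e-03,  1.36261519e-04]), 'eef_pos': array([ 218.82141726, -585.32015821,  404.12809613]), 'tcp_rot': array([ 9.84038960e-01,  1.77952318e-01, -1.54538485e-04, -5.24001557e-04]), 'ft_force': array([-0.82565943,  0.1286454 ,  0.22915927]), 'moment': array([0.00887747, 0.00723909, 0.01203931]), 'finger_force': 0.0, 'grip_width': 85.19339357478516}
```

View pics/scene0.png

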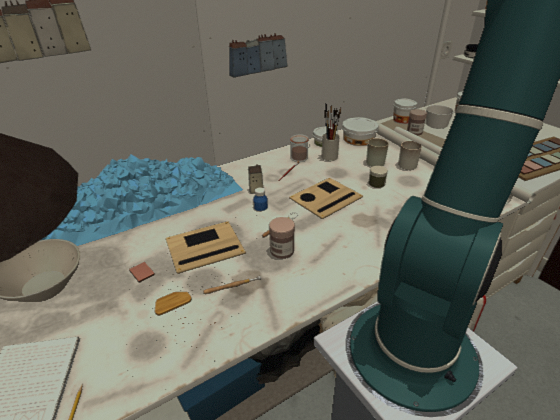

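View pics/side0.png

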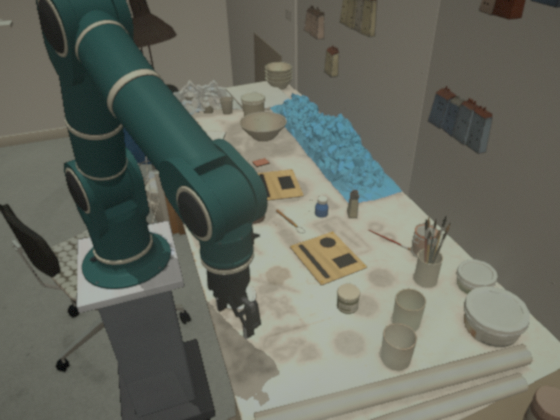

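The scene view shows the trimming board at (205,245), the decorating board at (325,197), rib (172,302), tile (142,272), stylus about (232,285), bottle (260,200), pink jar (282,237) with the loop tool behind it, and the olive jar (377,176). Next I'll build a top-down map from the depth readings.

```bash
cat >> h.py <<'E'
def cloud(n,d,c,st=None):
    H,W=d.shape; f=H/2/np.tan(np.radians(c['vertical_fov'])/2)
    v,u=np.mgrid[:H,:W]; P=np.stack([(u-c['cx'])/f*d,-(v-c['cy'])/f*d,-d],-1)
    if n=='wrist':
        T=c['T_tool_cam']; P=P@T[:3,:3].T+T[:3,3]
        return P@R.from_quat(st['tcp_rot']).as_matrix().T+st['eef_pos']
    return P@R.from_quat(c['attitude']).as_matrix().T+c['origin']
def topmap(P,p,d,x0,x1,y0,y1,s,zmax=200):
    # image: up = +x, left = +y ; s px per mm
    m=(d>0)&(P[...,2]<zmax)&(P[...,0]>x0)&(P[...,0]<x1)&(P[...,1]>y0)&(P[...,1]<y1)
    im=np.zeros((int((x1-x0)*s),int((y1-y0)*s),3),np.uint8)
    q=P[m]; o=np.argsort(q[:,2]); r=((x1-q[:,0])*s).astype(int).clip(0,im.shape[0]-1); k=((y1-q[:,1])*s).astype(int).clip(0,im.shape[1]-1)
    im[r[o],k[o]]=p[m][o][:,::-1]; 
    h=(im.sum(2)==0); dil=cv2.dilate(im,np.ones((3,3))); im[h]=dil[h]; return im
E
python3 - <<'E'
from h import *
for n in ("scene","side"):
    p=cv2.imread(f"pics/{n}0.png")[:,:,::-1]; d=np.load(f"{n}_d.npy"); c=env.calibration(n)
    P=cloud(n,d,c)
    pts={"scene":[(205,245),(325,197),(172,302),(142,272),(232,285),(260,207),(282,240),(377,180),(293,215),(265,235),(255,180),(200,310),(350,230)],"side":[(282,184),(328,257),(261,162),(321,210),(290,220),(348,295),(353,205)]}[n]
    for u,v in pts: print(n,(u,v),P[v,u].round())
    im=topmap(P,p,d,200,900,-500,700,0.65); 
    for x in range(200,901,100): cv2.putText(im,str(x),(0,int((900-x)*.65)),0,.35,(0,0,255)); cv2.line(im,(0,int((900-x)*.65)),(6,int((900-x)*.65)),(0,0,255))
    for y in range(-500,700,100): cv2.putText(im,str(y),(int((700-y)*.65),10),0,.35,(0,0,255)); cv2.line(im,(int((700-y)*.65),0),(int((700-y)*.65),6),(0,0,255))
    cv2.imwrite(f"pics/top_{n}.png",im)
E
```

```text
scene (205, 245) [578. 240.   7.]
scene (325, 197) [ 587. -211.    6.]
scene (172, 302) [419. 398.   9.]
scene (142, 272) [569. 429.   6.]
scene (232, 285) [392. 246.   5.]
scene (260, 207) [645.  14.  18.]
scene (282, 240) [409.  78.  69.]
scene (377, 180) [ 540. -405.   33.]
scene (293, 215) [572. -68.  -4.]
scene (265, 235) [521.  69.   7.]
scene (255, 180) [754. -31.  51.]
scene (200, 310) [364. 348.   0.]
scene (350, 230) [ 406. -169.   -1.]
side (282, 184) [600. 233.   3.]
side (328, 257) [ 590. -228.    7.]
side (261, 162) [575. 428.   3.]
side (321, 210) [655. -21.  33.]
side (290, 220) [543. -12.  13.]
side (348, 295) [ 551. -442.   60.]
side (353, 205) [754. -65.  57.]
```

View pics/top_scene.png

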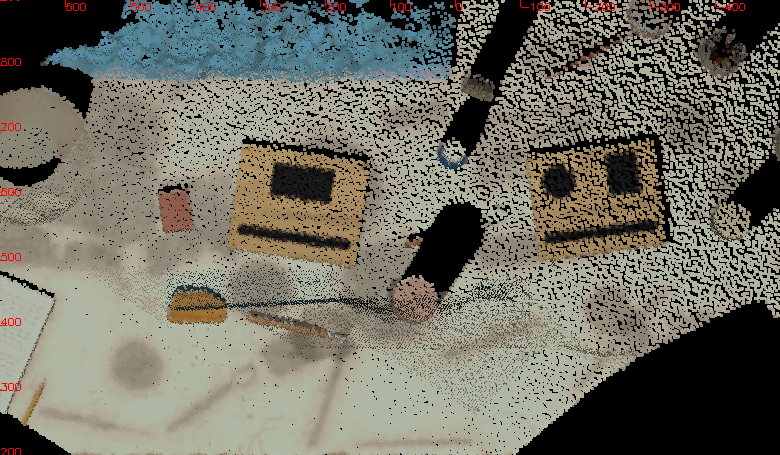

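The map gives me enough to move. I'll turn the tool to yaw 90° (tool x = world +y, tool y = world +x) and look from near the decorating board.

```bash
cat >> h.py <<'E'
def plan(x,y,z,yaw):
    st=env.state(); r=R.from_quat(st['tcp_rot']); t=R.from_euler('z',yaw)*R.from_euler('x',np.pi)
    s=r.inv().apply(np.array([x,y,z])-st['eef_pos'])/100; w=(r.inv()*t).as_rotvec()/2
    print('turn',w.round(4),'shift',s.round(3),'now',st['eef_pos'].round(1),'t',round(st['time'],2),'F',st['ft_force'].round(1),'w',round(st['grip_width'],1))
E
python3 -m creep '[0,0,-0.606,1,0,0,85, 0,0,-0.606,1,0,0,85, 0,0,-0.606,1,0,0,85, 0,0,-0.606,1,0,0,85, 0,0,-0.606,1,0,0,85, 0,0,-0.606,1,0,0,85, 0,0,-0.606,1,0,0,85, 0,0,-0.606,1,0,0,85]' 40
python3 -m creep '[0,0,0,1,0.8,0,85, 0,0,0,1,0.8,0,85, 0,0,0,1,0.8,0,85]'
python3 -m creep '[0,0,0,1,0.8,0,85, 0,0,0,1,0.8,0,85, 0,0,0,1,0.8,0,85]'
python3 -m creep '[0,0,0,1,0.8,0,85, 0,0,0,1,0.8,0,85, 0,0,0,1,0.8,0,85, 0,0,0,1,0.8,0,85]'
python3 - <<'E'
from h import *
plan(560,-200,404,np.pi/2)
st,p,d,c=cam("wrist"); P=cloud("wrist",d,c,st)
print(st['joints'].round(2))
np.savez("w1.npz",P=P,p=p,d=d)
im=topmap(P,p,d,400,760,-420,30,1.6)
for x in range(400,761,50): cv2.putText(im,str(x),(0,int((760-x)*1.6)),0,.4,(0,0,255)); 
for y in range(-400,31,50): cv2.putText(im,str(y),(int((30-y)*1.6),10),0,.4,(0,0,255))
cv2.imwrite("pics/w1.png",im)
E
```

```text
time: 1.15
eef_pos: [312.4, -550.4, 404.4]
tcp_rot: [0.708, 0.706, 0.0, -0.0]
ft_force: [0.4, -0.9, 0.2]
grip_width: 85.0
finger_force: 0.0
time: 1.52
eef_pos: [396.0, -446.5, 405.0]
tcp_rot: [0.706, 0.708, 0.001, 0.0]
ft_force: [0.4, -0.5, 0.1]
grip_width: 84.9
finger_force: 0.0
time: 1.9
eef_pos: [475.4, -346.8, 404.8]
tcp_rot: [0.706, 0.708, 0.001, -0.0]
ft_force: [-0.3, -1.0, 0.8]
grip_width: 85.2
finger_force: 0.0
time: 2.4
eef_pos: [552.6, -251.5, 404.4]
tcp_rot: [0.708, 0.706, -0.0, -0.0]
ft_force: [-0.8, -0.6, 0.6]
grip_width: 85.1
finger_force: 0.0
turn [-0.0004  0.0001 -0.0014] shift [0.515 0.073 0.004] now [ 552.6 -251.5  404.4] t 2.4 F [-0.8 -0.6  0.6] w 85.1
[ 0.69  0.41 -0.41  1.65  0.18  1.12  0.23]
```

View pics/w1.png

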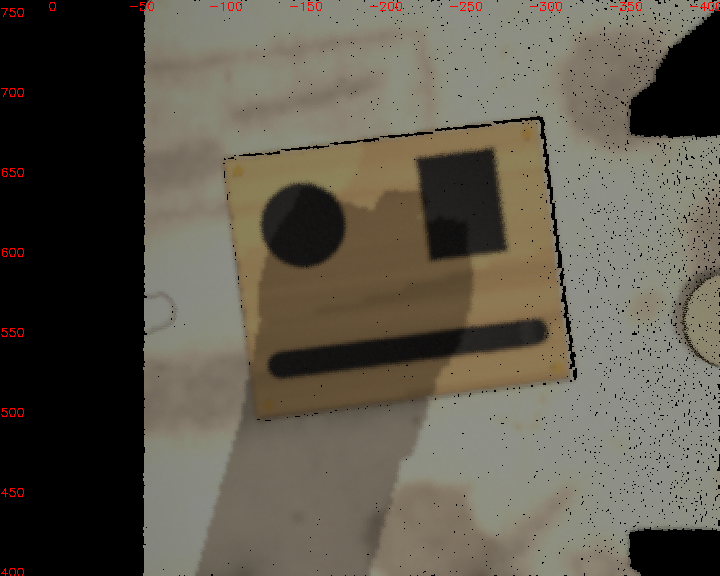

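The near view shows the decorating board clearly: disc about (617,-157), small oblong (630,-257), bar (541,-222), board yaw about −0.12. I'll measure these in code, then move on to view the bottle and loop tool, and after that the left side.

```bash
cat >> h.py <<'E'
def blobs(P,p,mask,x0,x1,y0,y1,amin=200,s=2):
    # metric blobs: centre, size, angle of long side from world +x
    out=[]; m=mask&(P[...,0]>x0)&(P[...,0]<x1)&(P[...,1]>y0)&(P[...,1]<y1)
    n,l,stt,_=cv2.connectedComponentsWithStats(m.astype(np.uint8))
    for i in range(1,n):
        q=P[l==i].astype(np.float32)
        if len(q)<amin: continue
        (a,b),(w,h),ang=cv2.minAreaRect(q[:,:2].copy()); 
        if w<h: w,h,ang=h,w,ang+90
        ang=(ang+90)%180-90
        out.append((len(q),round(a,1),round(b,1),round(w,1),round(h,1),round(ang,1),round(float(np.median(q[:,2])),1),p[l==i].mean(0).round()))
        print(*out[-1])
E
python3 - <<'E'
from h import *
f=np.load("w1.npz"); P,p=f['P'],f['p']; blobs(P,p,(p.max(2)<50)&(f['d']>0),480,700,-340,-90)
hsv=cv2.cvtColor(p,cv2.COLOR_RGB2HSV); print("board"); blobs(P,p,(P[...,2]>4)&(P[...,2]<14),470,710,-350,-80)
E
python3 -m creep '[0,0,0,1,0,0,85, 0,0,0,1,0,0,85]'
python3 -m creep '[0,0,0,1,0,0,85, 0,0,0,1,0,0,85, 0,0,0,1,0,0,85, 0,0,0,1,0,0,85]'
python3 - <<'E'
from h import *
st,p,d,c=cam("wrist"); np.savez("w2.npz",P=cloud("wrist",d,c,st),p=p,d=d)
E
python3 -m creep '[0,0,0,1,-0.3,0,85, 0,0,0,1,-0.3,0,85]'
python3 -m creep '[0,0,0,1,0,0,85, 0,0,0,1,0,0,85]'
python3 -m creep '[0,0,0,1,0,0,85, 0,0,0,1,0,0,85, 0,0,0,1,0,0,85, 0,0,0,1,0,0,85]'
python3 - <<'E'
from h import *
st,p,d,c=cam("wrist"); np.savez("w3.npz",P=cloud("wrist",d,c,st),p=p,d=d)
def mk(n,x0,x1,y0,y1,s):
    f=np.load(n+".npz"); im=topmap(f['P'],f['p'],f['d'],x0,x1,y0,y1,s)
    for x in range(x0,x1,50): cv2.putText(im,str(x),(0,int((x1-x)*s)),0,.4,(0,0,255)); 
    for y in range(y0,y1,50): cv2.putText(im,str(y),(int((y1-y)*s),10),0,.4,(0,0,255))
    cv2.imwrite("pics/"+n+".png",im)
mk("w2",380,720,-150,250,1.7); mk("w3",350,700,50,500,1.7)
E
```

```text
1810 619.0 -160.0 50.9 50.1 -0.1 8.7 [23. 22. 20.]
2045 542.0 -224.4 174.5 16.6 -82.6 8.8 [24. 22. 21.]
2022 631.8 -258.2 63.5 47.5 7.3 8.8 [30. 28. 26.]
45520 553.7 -246.3 147.5 34.3 -0.6 307.9 [9. 9. 9.]
board
24619 591.5 -219.3 200.5 165.4 -82.6 8.5 [94. 79. 56.]
time: 2.7
eef_pos: [552.2, -150.1, 404.7]
tcp_rot: [0.708, 0.706, -0.0, -0.0]
ft_force: [0.1, -0.4, 1.3]
grip_width: 85.1
finger_force: 0.0
time: 3.2
eef_pos: [552.9, -52.7, 404.6]
tcp_rot: [0.709, 0.706, -0.0, 0.0]
ft_force: [-0.6, 0.3, 0.1]
grip_width: 84.6
finger_force: 0.0
time: 3.5
eef_pos: [522.7, 49.6, 404.7]
tcp_rot: [0.708, 0.706, 0.0, -0.0]
ft_force: [0.4, 0.2, 0.8]
grip_width: 85.0
finger_force: 0.0
time: 3.75
eef_pos: [523.3, 150.4, 404.9]
tcp_rot: [0.708, 0.706, 0.0, 0.0]
ft_force: [1.1, -0.3, -0.2]
grip_width: 85.3
finger_force: 0.0
time: 4.25
eef_pos: [524.1, 247.7, 404.4]
tcp_rot: [0.708, 0.706, -0.0, 0.0]
ft_force: [0.4, -0.8, 0.2]
grip_width: 85.0
finger_force: 0.0
```

View pics/w2.png

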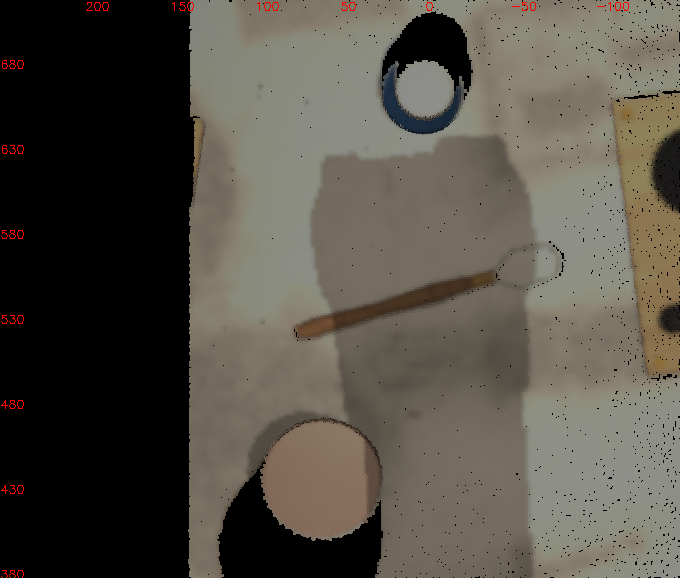

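View pics/w3.png

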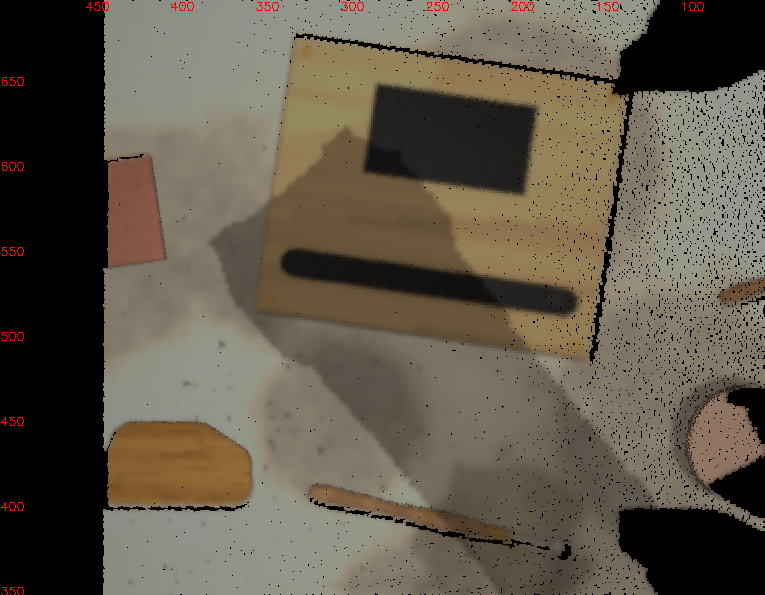

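w2 shows the bottle cap at about (667,0), the loop tool with its butt at (523,77) and loop at (565,-70), and the pink jar at (437,63). w3 shows the trimming board with oblong (622,233) and bar (535,255), the stylus with its butt at (408,322) and tip at (375,172), the rib at about (425,403) and part of the tile. I'll take one more view to the left and measure.

```bash

python3 -m creep '[0,0,0,1,-0.2,0,85, 0,0,0,1,-0.2,0,85, 0,0,0,1,-0.2,0,85, 0,0,0,1,-0.2,0,85]'
python3 - <<'E'
from h import *
st,p,d,c=cam("wrist"); np.savez("w4.npz",P=cloud("wrist",d,c,st),p=p,d=d)
for n in ("w2","w3","w4"):
    f=np.load(n+".npz"); P,p,d=f['P'],f['p'],f['d']; Z=P[...,2]
    print(n,"table z",np.median(Z[(Z<4)&(Z>-6)]))
    print(" high"); blobs(P,p,(Z>5.5)&(Z<120)&(d>0),340,720,-90,500,300)
    print(" cap"); blobs(P,p,(Z>65)&(Z<76)&(d>0),600,720,-60,60,100)
    print(" dark"); blobs(P,p,(p.max(2)<50)&(d>0)&(Z<20),480,700,100,380,300)
    hsv=cv2.cvtColor(p,cv2.COLOR_RGB2HSV)
    print(" sat"); blobs(P,p,(hsv[...,1]>110)&(d>0)&(Z<20)&(Z>4),340,720,0,520,300)
E
```

```text
time: 4.8
eef_pos: [504.3, 347.9, 404.6]
tcp_rot: [0.708, 0.706, -0.0, 0.0]
ft_force: [0.3, 0.2, 0.7]
grip_width: 85.5
finger_force: 0.0
w2 table z 0.44604004979953515
 high
8255 438.5 60.2 71.3 71.1 -17.5 100.1 [111.  91.  76.]
1099 543.6 9.3 137.6 16.0 -71.0 9.7 [77. 58. 41.]
2224 662.5 0.8 48.9 42.7 89.0 58.2 [80. 86. 90.]
 cap
1032 666.8 0.1 34.1 32.9 -0.1 69.7 [134. 135. 128.]
 dark
 sat
550 535.2 37.0 78.0 9.4 -74.1 10.3 [78. 55. 37.]
w3 table z 0.47933327654163804
 high
3906 426.8 393.5 85.0 50.4 89.8 8.9 [131.  94.  48.]
1997 575.3 422.8 62.7 34.3 7.5 8.0 [126.  82.  67.]
22358 582.9 239.8 199.6 164.6 81.6 8.5 [103.  88.  62.]
1032 394.6 242.8 153.1 12.4 78.0 9.7 [103.  80.  57.]
3934 438.5 73.8 67.1 48.5 10.4 79.8 [79. 64. 54.]
462 537.2 30.3 95.3 12.1 -73.6 9.9 [102.  78.  57.]
473 652.5 12.8 44.2 14.9 50.1 20.6 [28. 36. 46.]
 cap
 dark
1893 534.0 248.3 174.0 16.4 81.7 8.8 [24. 22. 21.]
3209 617.9 235.6 94.3 51.2 82.2 8.8 [32. 30. 29.]
 sat
3755 427.6 394.0 83.9 48.8 89.6 8.9 [131.  93.  47.]
1881 575.4 423.1 60.2 33.4 7.8 8.0 [128.  83.  67.]
7374 559.4 245.0 193.9 113.4 81.3 8.5 [108.  88.  60.]
747 398.6 258.7 120.4 10.4 77.7 10.1 [105.  79.  53.]
w4 table z 0.46534774294917725
 high
2387 574.5 429.2 62.3 46.0 8.4 7.9 [105.  69.  55.]
3156 426.8 397.1 92.0 50.2 89.9 8.9 [127.  91.  47.]
16547 583.2 240.1 199.9 165.1 81.6 8.5 [109.  93.  66.]
745 396.6 252.9 133.0 12.4 77.1 9.8 [77. 59. 41.]
 cap
 dark
1407 534.1 248.2 173.9 15.5 81.9 8.8 [30. 28. 26.]
2110 617.8 235.3 93.7 51.0 80.9 8.7 [25. 23. 22.]
 sat
2177 574.3 429.7 60.3 43.4 8.4 8.0 [106.  68.  55.]
3008 427.6 397.7 90.5 48.7 89.4 8.9 [127.  90.  46.]
1416 526.6 251.0 193.8 50.9 80.2 8.4 [115.  93.  64.]
576 398.3 258.8 120.6 10.3 77.6 10.2 [78. 58. 39.]
999 566.8 222.0 150.4 23.6 83.6 8.4 [135. 110.  75.]
302 500.2 207.8 104.5 11.4 85.2 8.5 [132. 107.  73.]
```

Now I'll work out the tool axes from their butt ends, then the grasp targets.

```bash
python3 - <<'E'
from h import *
for n,(x0,x1,y0,y1),L in (("w2",(480,600,-30,100),81),("w3",(350,420,195,345),77.5)):
    f=np.load(n+".npz"); P,d=f['P'],f['d']; Z=P[...,2]
    m=(Z>5.5)&(Z<20)&(P[...,0]>x0)&(P[...,0]<x1)&(P[...,1]>y0)&(P[...,1]<y1)
    q=P[m][:,:2].astype(np.float32)
    vx,vy,a,b=cv2.fitLine(q,cv2.DIST_HUBER,0,.01,.01).ravel()
    u=np.array([vx,vy])*np.sign(vy); t=(q-[a,b])@u
    butt=np.array([a,b])+u*np.percentile(t,99.7); o=butt-u*L
    print(n,"butt",butt,"origin",o,"grip@15",o+15*u,"gripper yaw",np.arctan2(u[1],u[0]),np.degrees(np.arctan2(u[1],u[0])))
E
```

```text
w2 butt [523.8062   74.97084] origin [546.4985     -2.7855911] grip@15 [542.2962    11.613748] gripper yaw 1.8547479 106.26922
w3 butt [412.09988 316.89847] origin [395.0277  241.30223] grip@15 [398.332   255.93376] gripper yaw 1.3486887 77.27417
```

```bash

python3 -m creep '[0,0,0,-1,0.1,0,40, 0,0,0,-1,0.1,0,40]'
python3 -m creep '[0,0,0,-1,0.1,0,40, 0,0,0,-1,0.1,0,40]'
python3 -m creep '[0,0,-0.142,-1,0.1,0,40, 0,0,-0.142,-1,0.1,0,40, 0,0,-0.142,-1,0.1,0,40]'
python3 -m creep '[0,0,0,0,0,1,40, 0,0,0,0,0,1,40, 0,0,0,0,0,1,40]'
python3 -c "
from h import *
plan(542.3,11.6,200,1.8547)"
```

```text
time: 5.1
eef_pos: [514.1, 245.5, 404.6]
tcp_rot: [0.709, 0.705, -0.0, 0.001]
ft_force: [0.8, 0.1, 0.5]
grip_width: 50.9
finger_force: 0.0
time: 5.35
eef_pos: [523.6, 144.9, 404.8]
tcp_rot: [0.709, 0.705, -0.0, 0.001]
ft_force: [-0.2, 0.8, 0.2]
grip_width: 40.4
finger_force: 0.0
time: 5.72
eef_pos: [533.4, 44.1, 404.6]
tcp_rot: [0.603, 0.798, -0.001, 0.0]
ft_force: [-0.9, 0.1, 0.4]
grip_width: 40.1
finger_force: 0.0
time: 6.1
eef_pos: [532.4, 48.9, 303.0]
tcp_rot: [0.601, 0.799, -0.001, -0.002]
ft_force: [-0.0, -0.5, 0.8]
grip_width: 40.0
finger_force: 0.0
turn [-0.002  -0.0006 -0.0011] shift [-0.387 -0.004  1.03 ] now [532.4  48.9 303. ] t 6.1 F [-0.  -0.5  0.8] w 40.0
```

```bash

python3 -m creep '[-0.002,0,0,-0.387,0,0,40, -0.002,0,0,-0.387,0,0,40, -0.002,0,0,-0.387,0,0.5,40, -0.002,0,0,-0.387,0,1,40, -0.002,0,0,-0.387,0,1,40, -0.002,0,0,-0.387,0,1,40]'
python3 - <<'E'
from h import *
plan(542.3,11.6,177,1.8547)
st,p,d,c=cam("wrist"); cv2.imwrite("pics/g1.png",p[:,:,::-1])
E
```

```text
time: 6.85
eef_pos: [544.8, 12.7, 207.1]
tcp_rot: [0.6, 0.8, 0.002, 0.002]
ft_force: [-0.3, 0.3, -0.7]
grip_width: 40.1
finger_force: 0.0
turn [ 0.0031  0.0003 -0.0005] shift [-0.003 -0.029  0.301] now [544.8  12.7 207.1] t 6.85 F [-0.3  0.3 -0.7] w 40.1
```

View pics/g1.png

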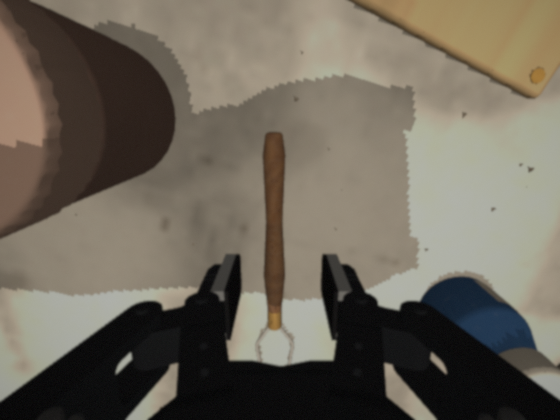

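The tool runs straight between the fingers (tool column 274, finger midpoint 281). I'll descend and grip.

```bash

python3 -m creep '[0,0,0,0,-0.02,0.2,40, 0,0,0,0,-0.02,0.31,40, 0,0,0,0,-0.02,0.31,40, 0,0,0,0,-0.02,0.31,5, 0,0,0,0,-0.02,0.31,5, 0,0,0,0,-0.02,0.31,5, 0,0,0,0,-0.02,0.31,5, 0,0,0,0,-0.02,0.31,5]' 40
python3 -m creep '[0,0,0,0,0,0,5, 0,0,0,0,0,-0.6,5, 0,0,0,0,0,-1,5, 0,0,0,0,0,-1,5]'
python3 -c "
from h import *
plan(542,11,280,1.8547)"
```

```text
time: 7.9
eef_pos: [542.4, 11.8, 174.5]
tcp_rot: [0.6, 0.8, 0.002, 0.002]
ft_force: [-1.4, -0.1, 8.0]
grip_width: 11.3
finger_force: 39.3
time: 8.4
eef_pos: [542.6, 11.7, 276.9]
tcp_rot: [0.6, 0.8, 0.003, 0.003]
ft_force: [0.0, 0.3, -1.2]
grip_width: 10.8
finger_force: 39.6
turn [ 0.0044  0.0009 -0.0005] shift [-0.005 -0.007 -0.031] now [542.6  11.7 276.9] t 8.4 F [ 0.   0.3 -1.2] w 10.8
```

```bash

python3 -m creep '[0,0,0.05,0,0,-0.2,5, 0,0,0.1,0,0,-0.4,5, 0,0,0.2145,0,0,-0.4,5, 0,0,0.2145,0,0,-0.4,5, 0,0,0.2145,0,0,-0.4,5]'
python3 -m creep '[0,0,0,1,-0.14,0,5, 0,0,0,1,-0.14,0,5, 0,0,0,1,-0.14,0,5]'
python3 -m creep '[0,0,0,1,-0.14,0,5, 0,0,0,1,-0.14,0,5, 0,0,0,1,-0.14,0,5, 0,0,0,1,-0.14,0,5]'
python3 -c "
from h import *
plan(535.9,262.5,220,1.426)"
```

```text
time: 9.02
eef_pos: [541.5, 11.7, 313.2]
tcp_rot: [0.756, 0.655, 0.001, 0.001]
ft_force: [0.3, 0.2, -1.2]
grip_width: 10.8
finger_force: 39.6
time: 9.4
eef_pos: [541.8, 115.6, 313.5]
tcp_rot: [0.754, 0.657, 0.002, 0.0]
ft_force: [0.3, 0.9, -0.4]
grip_width: 11.1
finger_force: 39.6
time: 9.9
eef_pos: [543.2, 212.3, 313.4]
tcp_rot: [0.757, 0.654, 0.001, 0.001]
ft_force: [-0.1, -1.1, 0.1]
grip_width: 11.0
finger_force: 39.6
turn [ 0.0015 -0.0004 -0.0003] shift [ 0.485 -0.148  0.934] now [543.2 212.3 313.4] t 9.9 F [-0.1 -1.1  0.1] w 11.0
```

```bash

python3 -m creep '[0.001,0,0,0.485,-0.148,0.3,5, 0.001,0,0,0.485,-0.148,0.7,5, 0.001,0,0,0.485,-0.148,0.93,5, 0.001,0,0,0.485,-0.148,0.93,5, 0.001,0,0,0.485,-0.148,0.93,5, 0.001,0,0,0.485,-0.148,0.93,5]'
python3 - <<'E'
from h import *
plan(535.9,262.5,183,1.426)
st,p,d,c=cam("wrist"); cv2.imwrite("pics/g2.png",p[:,:,::-1])
E
```

```text
time: 10.65
eef_pos: [536.3, 263.5, 222.2]
tcp_rot: [0.757, 0.653, 0.002, 0.0]
ft_force: [-0.5, -0.5, 0.1]
grip_width: 11.2
finger_force: 39.6
turn [ 0.0016 -0.0012 -0.0009] shift [-0.011 -0.003  0.392] now [536.3 263.5 222.2] t 10.65 F [-0.5 -0.5  0.1] w 11.2
```

View pics/g2.png

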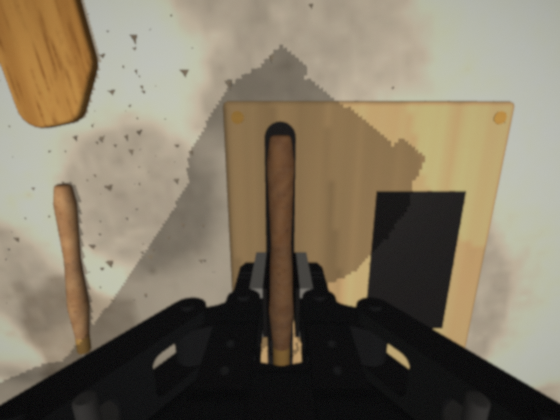

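The handle sits centred on the bar silhouette (col 280) and parallel to it. I'll lower, release, lift and check.

```bash

python3 -m creep '[0.001,0,0,-0.01,0,0.25,5, 0.001,0,0,-0.01,0,0.39,5, 0.001,0,0,-0.01,0,0.39,5, 0.001,0,0,-0.01,0,0.39,5]'
python3 -m creep '[0,0,0,0,0,0,35, 0,0,0,0,0,0,35, 0,0,0,0,0,0,35, 0,0,0,0,0,-0.2,35, 0,0,0,0,0,-0.7,35, 0,0,0,0,0,-1,35, 0,0,0,0,0,-1,35]'
python3 -m creep '[0,0,0,0,0,-1,60, 0,0,0,0,0,-1,60, 0,0,0,0,0,-1,60, 0,0,0,0,0,-1,60]'
python3 - <<'E'
from h import *
plan(426.8,397.5,300,1.5708)
st,p,d,c=cam("wrist"); P=cloud("wrist",d,c,st); np.savez("w5.npz",P=P,p=p,d=d); Z=P[...,2]
blobs(P,p,(Z>13)&(Z<40)&(d>0),480,700,120,380,100)
print('bar');blobs(P,p,(p.max(2)<50)&(d>0)&(Z<20),480,700,120,380,60)
blobs(P,p,(Z>5.5)&(Z<20)&(d>0),340,480,300,480,300)
E
```

```text
time: 11.2
eef_pos: [535.8, 262.9, 182.2]
tcp_rot: [0.757, 0.654, 0.001, -0.001]
ft_force: [-0.3, -0.5, -0.5]
grip_width: 11.2
finger_force: 40.4
time: 12.08
eef_pos: [536.2, 263.0, 285.5]
tcp_rot: [0.757, 0.654, 0.003, 0.0]
ft_force: [-0.8, 0.2, -0.3]
grip_width: 34.8
finger_force: 0.0
time: 12.58
eef_pos: [535.5, 262.2, 381.3]
tcp_rot: [0.757, 0.654, -0.0, -0.001]
ft_force: [-0.4, -0.3, -0.1]
grip_width: 60.0
finger_force: 0.0
turn [-0.0005 -0.0005 -0.0731] shift [ 1.18  -1.271  0.815] now [535.5 262.2 381.3] t 12.57 F [-0.4 -0.3 -0.1] w 60.0
1200 534.6 248.4 161.0 24.5 81.0 17.6 [76. 57. 39.]
bar
601 537.4 270.7 127.8 16.1 81.9 8.9 [37. 29. 22.]
3584 617.7 235.1 94.0 51.7 81.7 8.8 [34. 32. 30.]
277 524.4 187.4 33.5 14.3 82.0 8.7 [35. 33. 31.]
4318 426.8 397.3 93.0 50.5 89.1 8.9 [137.  99.  52.]
```

The loop tool centre reads (534.6,248.4) and the bar (534,248.3), so the placing is good. The rib is next.

```bash

python3 -m creep '[0,0,-0.073,0.6,-0.64,0,60, 0,0,-0.073,0.6,-0.64,0,60, 0,0,-0.073,0.6,-0.64,0,60]'
python3 -m creep '[0,0,0,0.6,-0.55,0.7,60, 0,0,0,0.6,-0.55,0.7,60, 0,0,0,0.6,-0.55,0.7,60, 0,0,0,0.6,-0.55,0.7,60]'
python3 -c "
from h import *
plan(426.8,397.4,200,1.567)"
```

```text
time: 13.0
eef_pos: [479.6, 332.7, 381.1]
tcp_rot: [0.706, 0.708, -0.0, -0.001]
ft_force: [0.6, -0.6, -0.0]
grip_width: 59.7
finger_force: 0.0
time: 13.5
eef_pos: [427.0, 390.5, 311.9]
tcp_rot: [0.707, 0.707, 0.0, -0.001]
ft_force: [0.2, -0.8, -0.2]
grip_width: 59.9
finger_force: 0.0
turn [-0.0003 -0.0005  0.0014] shift [ 0.068 -0.002  1.119] now [427.  390.5 311.9] t 13.5 F [ 0.2 -0.8 -0.2] w 59.9
```

```bash

python3 -m creep '[0,0,0,0.07,0,0.5,60, 0,0,0,0.07,0,1,60, 0,0,0,0.07,0,1,60, 0,0,0,0.07,0,1,60]'
python3 -m creep '[0,0,0,0,0,0.36,60, 0,0,0,0,0,0.36,60, 0,0,0,0,0,0.36,60]'
python3 - <<'E'
from h import *
plan(426.8,397.4,173,1.567)
st,p,d,c=cam("wrist"); cv2.imwrite("pics/g3.png",p[150:,:,::-1])
E
```

```text
time: 14.0
eef_pos: [427.1, 398.5, 214.2]
tcp_rot: [0.707, 0.707, 0.002, -0.001]
ft_force: [0.4, 1.0, 0.6]
grip_width: 59.7
finger_force: 0.0
time: 14.38
eef_pos: [426.7, 398.9, 178.3]
tcp_rot: [0.707, 0.707, 0.002, -0.001]
ft_force: [0.4, 0.4, 0.4]
grip_width: 60.0
finger_force: 0.0
turn [ 0.0007 -0.0016  0.0018] shift [-0.016  0.001  0.053] now [426.7 398.9 178.3] t 14.38 F [0.4 0.4 0.4] w 60.0
```

View pics/g3.png

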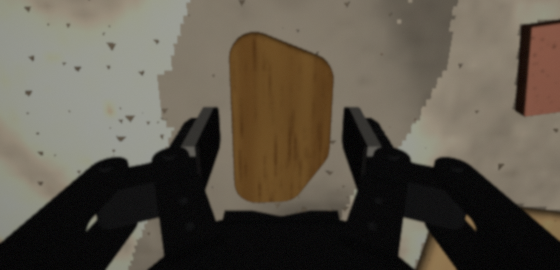

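The rib (cols 232–332) is centred between the fingers (214–345). I'll lower in small steps and watch the force.

```bash

python3 -m creep '[0,0,0,-0.01,0,0.06,60, 0,0,0,-0.01,0,0.06,60]'
python3 -m creep '[0,0,0,0,0,0.03,58, 0,0,0,0,0,0.03,58, 0,0,0,0,0,0.03,58]'
```

```text
time: 14.68
eef_pos: [426.2, 397.3, 170.3]
tcp_rot: [0.707, 0.707, 0.001, -0.001]
ft_force: [0.2, -0.5, -0.0]
grip_width: 60.0
finger_force: 0.0
time: 15.05
eef_pos: [426.2, 397.7, 168.7]
tcp_rot: [0.707, 0.707, 0.001, -0.0]
ft_force: [-6.8, -9.8, 33.3]
grip_width: 58.0
finger_force: 16.5
```

```bash

python3 -m creep '[0,0,0,0,0,-0.03,56, 0,0,0,0,0,-0.03,40, 0,0,0,0,0,-0.03,40, 0,0,0,0,0,-0.03,40, 0,0,0,0,0,-0.03,40]' 50
python3 -m creep '[0,0,0,0,0,-0.4,40, 0,0,0,0,0,-1,40, 0,0,0,0,0,-1,40, 0,0,0,0,0,-1,40]'
python3 -c "
from h import *
plan(617.6,235.1,260,1.426)"
```

```text
time: 15.68
eef_pos: [426.2, 397.8, 171.0]
tcp_rot: [0.707, 0.707, 0.001, -0.0]
ft_force: [-4.7, -5.2, 20.4]
grip_width: 47.9
finger_force: 48.9
time: 16.18
eef_pos: [426.1, 397.1, 269.9]
tcp_rot: [0.707, 0.707, 0.0, -0.001]
ft_force: [0.3, 0.2, -1.8]
grip_width: 47.6
finger_force: 53.7
turn [-0.0001 -0.0007  0.0723] shift [-1.619  1.915  0.097] now [426.1 397.1 269.9] t 16.18 F [ 0.3  0.2 -1.8] w 47.6
```

```bash

python3 -m creep '[0,0,0.036,-0.8,0.95,0,40, 0,0,0.072,-0.8,0.95,0,40, 0,0,0.072,-0.8,0.95,0,40, 0,0,0.072,-0.8,0.95,0,40]'
python3 -m creep '[0,0,0,-0.9,0.8,0,40, 0,0,0,-0.9,0.8,0,40, 0,0,0,-0.9,0.8,0,40, 0,0,0,-0.9,0.8,0,40]'
python3 -c "
from h import *
plan(617.6,235.1,215,1.426)"
```

```text
time: 16.68
eef_pos: [520.7, 317.3, 268.8]
tcp_rot: [0.756, 0.654, -0.0, -0.001]
ft_force: [-0.4, -0.2, -0.5]
grip_width: 47.6
finger_force: 53.7
time: 17.18
eef_pos: [586.5, 218.1, 269.4]
tcp_rot: [0.756, 0.655, 0.0, -0.001]
ft_force: [0.7, 0.4, -0.6]
grip_width: 47.2
finger_force: 53.7
turn [-0.0008 -0.0011  0.0013] shift [0.211 0.285 0.544] now [586.5 218.1 269.4] t 17.18 F [ 0.7  0.4 -0.6] w 47.2
```

```bash

python3 -m creep '[0,0,0.001,0.21,0.285,0,40, 0,0,0.001,0.21,0.285,0.4,40, 0,0,0.001,0.21,0.285,0.55,40, 0,0,0.001,0.21,0.285,0.55,40, 0,0,0.001,0.21,0.285,0.55,40]'
python3 - <<'E'
from h import *
plan(617.6,235.1,180,1.426)
st,p,d,c=cam("wrist"); cv2.imwrite("pics/g4.png",p[:,:,::-1])
E
```

```text
time: 17.8
eef_pos: [618.6, 234.1, 216.2]
tcp_rot: [0.757, 0.654, 0.001, -0.001]
ft_force: [-0.0, -0.1, -0.4]
grip_width: 47.3
finger_force: 53.7
turn [ 0.0003 -0.0012 -0.0003] shift [ 0.007 -0.011  0.362] now [618.6 234.1 216.2] t 17.8 F [-0.  -0.1 -0.4] w 47.3
```

View pics/g4.png

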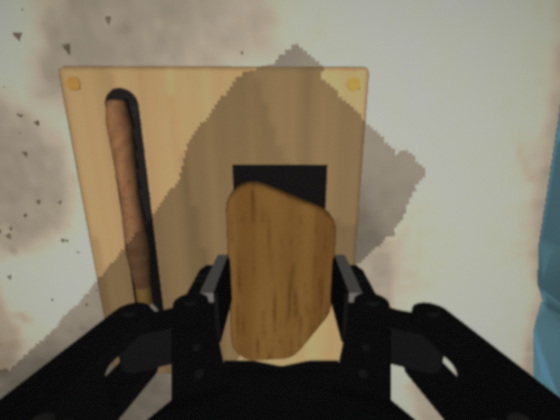

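The rib hangs over its oblong, square to it, and the finger clears the loop tool. I'll lower and release.

```bash

python3 -m creep '[0,0,0,0.007,-0.01,0.25,40, 0,0,0,0.007,-0.01,0.36,40, 0,0,0,0.007,-0.01,0.36,40, 0,0,0,0.007,-0.01,0.36,40]'
python3 -m creep '[0,0,0,0,0,-0.01,58, 0,0,0,0,0,-0.01,58, 0,0,0,0,0,-0.01,58, 0,0,0,0,0,-0.4,58, 0,0,0,0,0,-1,58, 0,0,0,0,0,-1,58, 0,0,0,0,0,-1,58]'
python3 -m creep '[0,0,0,0,0,-1,40, 0,0,0,0,0,-1,40, 0,0,0,0,0,-1,40, 0,0,0,0,0,-1,40]' 40
python3 - <<'E'
from h import *
plan(398.3,255.9,300,1.3487)
st,p,d,c=cam("wrist"); P=cloud("wrist",d,c,st); Z=P[...,2]
blobs(P,p,(Z>13)&(Z<40)&(d>0),480,700,120,380,100)
print('dark');blobs(P,p,(p.max(2)<50)&(d>0)&(Z<20),580,680,160,310,20)
print(len(Z))
blobs(P,p,(Z>5.5)&(Z<20)&(d>0),340,480,150,345,300)
E
```

```text
time: 18.35
eef_pos: [617.9, 234.5, 179.5]
tcp_rot: [0.757, 0.654, 0.001, -0.001]
ft_force: [0.2, 0.4, -0.3]
grip_width: 47.5
finger_force: 54.2
time: 19.23
eef_pos: [617.6, 234.1, 278.7]
tcp_rot: [0.757, 0.654, 0.0, -0.001]
ft_force: [-0.0, 0.2, 0.1]
grip_width: 58.2
finger_force: 0.0
time: 19.73
eef_pos: [617.5, 233.9, 377.2]
tcp_rot: [0.757, 0.654, -0.001, -0.001]
ft_force: [-0.2, -0.4, -0.5]
grip_width: 40.3
finger_force: 0.0
turn [-0.0012 -0.0002  0.038 ] shift [-0.102 -2.199  0.777] now [617.5 233.9 377.2] t 19.73 F [-0.2 -0.4 -0.5] w 40.3
1293 530.5 248.8 161.5 23.3 84.2 17.6 [88. 64. 44.]
3362 617.8 234.6 92.6 49.4 80.6 16.8 [102.  72.  36.]
dark
41 602.0 282.7 12.9 6.3 32.5 8.7 [34. 28. 22.]
265 635.2 277.9 39.7 15.8 -35.2 8.8 [27. 23. 20.]
129 634.2 194.3 24.2 11.5 49.6 8.8 [40. 38. 35.]
420
1193 394.2 242.0 154.8 13.2 77.9 9.5 [117.  91.  65.]
```

The loop tool reading has changed (530.5, 84.2°). This could be parallax, so I'll look straight down over it on the way to the stylus.

```bash

python3 -m creep '[0,0,0,-0.1,-0.83,0,40, 0,0,0,-0.1,-0.83,0,40, 0,0,0,-0.1,-0.83,0,40, 0,0,0,-0.1,-0.83,0,40, 0,0,0,-0.1,-0.83,0,40]'
python3 - <<'E'
from h import *
st,p,d,c=cam("wrist"); P=cloud("wrist",d,c,st); Z=P[...,2]
plan(398.3,255.9,300,1.3487)
blobs(P,p,(Z>13)&(Z<40)&(d>0),480,700,120,380,100)
m=(Z>13)&(Z<30)&(P[...,0]>500)&(P[...,0]<575)&(P[...,1]>225)&(P[...,1]<340)
vx,vy,a,b=cv2.fitLine(P[m][:,:2].astype(np.float32),cv2.DIST_HUBER,0,.01,.01).ravel(); print(np.degrees(np.arctan2(vy,vx)),a,b)
im=topmap(P,p,d,480,680,130,350,3.4); cv2.imwrite("pics/g5.png",im[:600])
E
```

```text
time: 20.4
eef_pos: [534.9, 236.1, 378.3]
tcp_rot: [0.757, 0.653, 0.0, -0.001]
ft_force: [-0.3, 1.0, -0.0]
grip_width: 39.9
finger_force: 0.0
turn [-0.0006 -0.0008  0.0378] shift [-0.005 -1.378  0.786] now [534.7 236.1 378.4] t 20.45 F [-0.2 -0.7 -0.2] w 40.1
1264 530.3 249.3 161.2 21.4 83.6 17.7 [72. 53. 36.]
3448 617.3 234.3 93.3 50.2 80.9 16.9 [128.  92.  46.]
81.57683 537.84644 279.26993
```

View pics/g5.png

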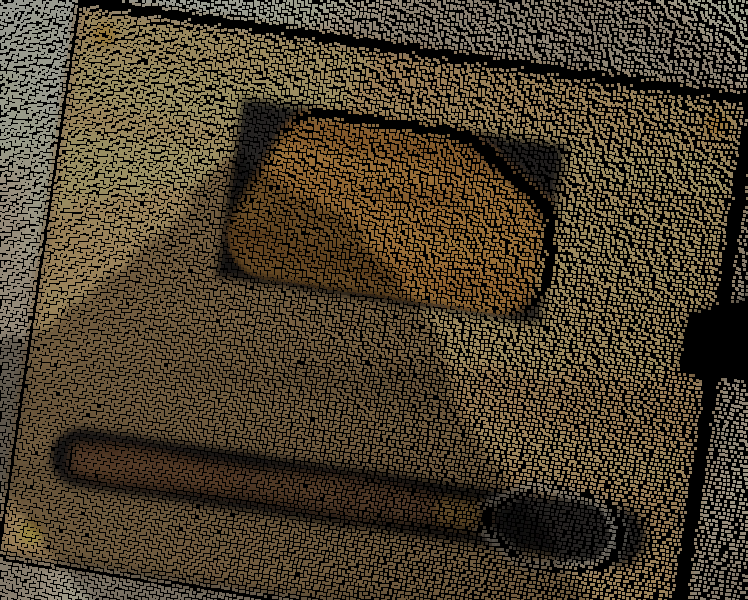

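The loop tool handle is at 81.6° and on the bar, and the rib lies on its oblong, so nothing was disturbed. The stylus is next.

```bash

python3 -m creep '[0,0,0.037,0,-0.7,0,40, 0,0,0.037,0,-0.7,0,40, 0,0,0.037,0,-0.7,0,40]'
python3 -m creep '[0,0,0,0,-0.68,0.8,40, 0,0,0,0,-0.68,0.8,40, 0,0,0,0,-0.68,0.8,40, 0,0,0,0,-0.68,0.8,40, 0,0,0,0,-0.68,0.8,40]'
python3 -c "
from h import *
plan(397.7,256,215,1.352)"
```

```text
time: 20.82
eef_pos: [465.2, 246.5, 379.2]
tcp_rot: [0.78, 0.625, 0.001, -0.001]
ft_force: [0.9, 0.1, -0.6]
grip_width: 39.8
finger_force: 0.0
time: 21.45
eef_pos: [399.8, 261.4, 299.7]
tcp_rot: [0.781, 0.625, 0.001, -0.001]
ft_force: [0.2, 0.1, 0.1]
grip_width: 40.0
finger_force: 0.0
turn [ 0.0003 -0.0014 -0.0012] shift [-0.059 -0.009  0.846] now [399.8 261.4 299.7] t 21.45 F [0.2 0.1 0.1] w 40.0
```

```bash

python3 -m creep '[0,0,0,-0.06,-0.01,0.4,40, 0,0,0,-0.06,-0.01,0.85,40, 0,0,0,-0.06,-0.01,0.85,40, 0,0,0,-0.06,-0.01,0.85,40]'
python3 -m creep '[0,0,0,0,0,0.38,40, 0,0,0,0,0,0.38,40, 0,0,0,0,0,0.38,5, 0,0,0,0,0,0.38,5, 0,0,0,0,0,0.38,5, 0,0,0,0,0,0.38,5, 0,0,0,0,0,0.38,5]' 40
python3 -m creep '[0,0,0,0,0,-0.5,5, 0,0,0,0,0,-1,5, 0,0,0,0,0,-1,5, 0,0,0,0,0,-1,5]'
python3 -c "
from h import *
plan(541.9,-210.5,300,1.7)"
```

```text
time: 21.95
eef_pos: [396.9, 256.4, 215.5]
tcp_rot: [0.78, 0.625, 0.001, -0.001]
ft_force: [0.9, 0.4, -0.3]
grip_width: 40.1
finger_force: 0.0
time: 22.82
eef_pos: [396.7, 256.4, 177.7]
tcp_rot: [0.78, 0.625, 0.002, -0.0]
ft_force: [-2.5, -1.8, 13.3]
grip_width: 11.0
finger_force: 39.1
time: 23.32
eef_pos: [396.3, 255.6, 276.5]
tcp_rot: [0.781, 0.625, 0.001, -0.0]
ft_force: [0.2, 1.2, -1.1]
grip_width: 10.8
finger_force: 39.6
turn [ 0.0004 -0.0009 -0.1748] shift [-4.23   2.44  -0.242] now [396.3 255.6 276.5] t 23.32 F [ 0.2  1.2 -1.1] w 10.8
```

```bash

python3 -m creep '[0,0,-0.09,0,0.3,-0.6,5, 0,0,-0.175,-0.5,0.5,-0.7,5, 0,0,-0.175,-0.5,0.5,-0.7,5, 0,0,-0.175,-0.5,0.5,-0.7,5]'
python3 -m creep '[0,0,0,-1,0.2,0,5, 0,0,0,-1,0.2,0,5, 0,0,0,-1,0.2,0,5]'
python3 -m creep '[0,0,0,-1,0.1,0,5, 0,0,0,-1,0.1,0,5, 0,0,0,-1,0.1,0,5]'
python3 -m creep '[0,0,0,-1,0.1,0,5, 0,0,0,-1,0.1,0,5, 0,0,0,-1,0.1,0,5]'
python3 -m creep '[0,0,0,-0.8,0.1,0,5, 0,0,0,-0.8,0.1,0,5, 0,0,0,-0.8,0.1,0,5, 0,0,0,-0.8,0.1,0,5]'
python3 -c "
from h import *
plan(540.0,-210.2,225,1.7)"
```

```text
time: 23.82
eef_pos: [434.2, 195.4, 345.3]
tcp_rot: [0.66, 0.751, 0.0, -0.001]
ft_force: [0.1, 0.1, -0.6]
grip_width: 10.8
finger_force: 39.6
time: 24.2
eef_pos: [467.5, 97.7, 344.8]
tcp_rot: [0.661, 0.75, -0.0, -0.001]
ft_force: [-0.2, 0.4, -0.7]
grip_width: 10.6
finger_force: 39.6
time: 24.58
eef_pos: [490.1, 0.5, 344.7]
tcp_rot: [0.661, 0.751, 0.0, -0.001]
ft_force: [-0.2, 1.1, -0.4]
grip_width: 10.9
finger_force: 39.6
time: 24.95
eef_pos: [513.1, -96.8, 344.6]
tcp_rot: [0.66, 0.751, 0.001, -0.001]
ft_force: [-1.0, -0.1, 0.2]
grip_width: 10.7
finger_force: 39.6
time: 25.45
eef_pos: [533.1, -171.9, 345.0]
tcp_rot: [0.659, 0.752, 0.001, -0.001]
ft_force: [-0.2, -0.6, 0.3]
grip_width: 10.9
finger_force: 39.6
turn [-0.0001 -0.0013  0.0016] shift [-0.392  0.018  1.199] now [ 533.1 -171.9  345. ] t 25.45 F [-0.2 -0.6  0.3] w 10.9
```

```bash

python3 -m creep '[0,0,0.001,-0.39,0.02,0.4,5, 0,0,0.001,-0.39,0.02,0.9,5, 0,0,0.001,-0.39,0.02,1,5, 0,0,0.001,-0.39,0.02,1,5, 0,0,0.001,-0.39,0.02,1,5]'
python3 - <<'E'
from h import *
plan(540.0,-210.2,185.5,1.7)
st,p,d,c=cam("wrist"); cv2.imwrite("pics/g6.png",p[:,:,::-1])
E
```

```text
time: 26.08
eef_pos: [540.7, -211.9, 247.1]
tcp_rot: [0.66, 0.751, 0.001, 0.001]
ft_force: [-0.1, 0.1, 0.2]
grip_width: 10.5
finger_force: 39.6
turn [ 0.0011 -0.0003 -0.0001] shift [ 0.018 -0.006  0.616] now [ 540.7 -211.9  247.1] t 26.07 F [-0.1  0.1  0.2] w 10.5
```

View pics/g6.png

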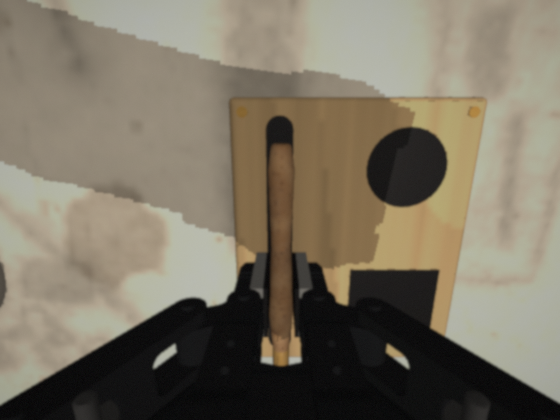

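The stylus is lined up over the bar silhouette. I'll lower, release, lift and check.

```bash

python3 -m creep '[0,0,0,0.018,0,0.4,5, 0,0,0,0.018,0,0.58,5, 0,0,0,0.018,0,0.61,5, 0,0,0,0.018,0,0.61,5, 0,0,0,0.018,0,0.61,5]'
python3 -m creep '[0,0,0,0,0,0,35, 0,0,0,0,0,0,35, 0,0,0,0,0,0,35, 0,0,0,0,0,-0.2,35, 0,0,0,0,0,-0.7,35, 0,0,0,0,0,-1,35, 0,0,0,0,0,-1,35]'
python3 -m creep '[0,0,0,0,0,-1,60, 0,0,0,0,0,-1,60, 0,0,0,0,0,-1,60, 0,0,0,0,0,-1,60]'
python3 - <<'E'
from h import *
plan(574.4,429.4,340,0.14)
st,p,d,c=cam("wrist"); P=cloud("wrist",d,c,st); Z=P[...,2]; print(st['joints'].round(2))
blobs(P,p,(Z>12)&(Z<40)&(d>0),480,700,-380,-80,60)
print('dark');blobs(P,p,(p.max(2)<50)&(d>0)&(Z<20),480,700,-340,-90,40)
E
```

```text
time: 26.75
eef_pos: [540.1, -210.7, 184.8]
tcp_rot: [0.66, 0.751, 0.001, -0.0]
ft_force: [0.3, 0.6, 1.1]
grip_width: 10.7
finger_force: 43.8
time: 27.62
eef_pos: [540.4, -210.9, 287.6]
tcp_rot: [0.66, 0.751, 0.001, 0.002]
ft_force: [0.2, -0.0, -0.6]
grip_width: 34.9
finger_force: 0.0
time: 28.12
eef_pos: [539.4, -210.9, 383.4]
tcp_rot: [0.66, 0.751, 0.0, -0.001]
ft_force: [-0.4, 0.1, -1.0]
grip_width: 60.1
finger_force: 0.0
turn [-1.200e-03 -5.000e-04  7.794e-01] shift [6.305 1.165 0.447] now [ 539.4 -210.9  383.4] t 28.12 F [-0.4  0.1 -1. ] w 60.1
[ 0.72  0.4  -0.51  1.74  0.22  1.06  0.26]
1161 541.9 -224.6 153.6 12.4 -82.4 17.7 [89. 68. 47.]
dark
349 536.1 -181.2 86.2 16.2 -82.8 8.9 [32. 26. 21.]
1759 618.8 -159.4 50.7 50.3 -36.1 8.8 [28. 26. 24.]
92 544.9 -194.2 60.3 2.0 -83.6 8.7 [39. 30. 23.]
248 549.3 -277.4 67.4 14.0 -82.9 8.7 [38. 34. 31.]
1921 632.3 -258.3 63.2 46.0 8.5 8.7 [30. 28. 26.]
```

The stylus is on its bar: centre (541.9,-224.6), angle −82.4°. The tile is next, gripped at yaw about 3.28.

```bash

python3 -m creep '[0,0,0,1,0.2,0,60, 0,0,0,1,0.2,0,60]'
python3 -m creep '[0,0,0,1,0.2,0,60, 0,0,0,1,0.2,0,60]'
python3 -m creep '[0,0,0,1,0.2,0,60, 0,0,0,1,0.2,0,60]'
python3 -m creep '[0,0,0,1,0.2,0,60, 0,0,0,1,0.2,0,60]'
python3 -m creep '[0,0,0,1,0.2,0,60, 0,0,0,1,0.2,0,60, 0,0,0,1,0.2,0,60]'
python3 -m creep '[0,0,-0.1,1,0.2,0,60, 0,0,-0.2,1,0.2,0,60, 0,0,-0.3,1,0.2,0,60, 0,0,-0.4,1,0.2,0,60, 0,0,-0.5,1,0.2,0,60, 0,0,-0.6,1,0.2,0,60, 0,0,-0.7,1,0.2,0,60, 0,0,-0.79,1,0.2,0,60]'
python3 -m creep '[0,0,0,0,0,0,60, 0,0,0,0,0,0,60]'
python3 - <<'E'
from h import *
st,p,d,c=cam("wrist"); P=cloud("wrist",d,c,st); Z=P[...,2]; print(st['joints'].round(2))
blobs(P,p,(Z>5)&(Z<20)&(d>0),520,640,360,500,60)
plan(574.4,429.4,215,3.285)
E
```

```text
time: 28.42
eef_pos: [546.6, -106.9, 383.1]
tcp_rot: [0.66, 0.751, 0.0, -0.002]
ft_force: [1.2, 0.1, -0.0]
grip_width: 59.7
finger_force: 0.0
time: 28.68
eef_pos: [553.5, -4.7, 383.4]
tcp_rot: [0.66, 0.752, 0.0, -0.002]
ft_force: [-0.2, -0.6, 0.8]
grip_width: 60.2
finger_force: 0.0
time: 28.92
eef_pos: [560.5, 97.1, 383.6]
tcp_rot: [0.66, 0.752, 0.0, -0.002]
ft_force: [0.3, -0.2, 0.4]
grip_width: 59.8
finger_force: 0.0
time: 29.18
eef_pos: [567.5, 198.8, 383.6]
tcp_rot: [0.66, 0.752, 0.0, -0.002]
ft_force: [-0.8, -0.7, 0.5]
grip_width: 59.6
finger_force: 0.0
time: 29.55
eef_pos: [573.9, 301.1, 383.3]
tcp_rot: [0.659, 0.752, -0.0, -0.002]
ft_force: [-0.4, -0.3, 0.5]
grip_width: 60.1
finger_force: 0.0
time: 30.55
eef_pos: [582.5, 398.6, 383.8]
tcp_rot: [-0.031, 1.0, 0.0, -0.001]
ft_force: [-0.4, 0.1, -0.5]
grip_width: 60.2
finger_force: 0.0
time: 30.8
eef_pos: [582.4, 399.0, 384.6]
tcp_rot: [-0.026, 1.0, 0.001, -0.0]
ft_force: [-0.5, -0.7, 0.1]
grip_width: 59.8
finger_force: 0.0
[-0.09  0.76 -0.93  1.38  0.6   1.3   0.58]
2212 575.2 429.4 62.3 45.9 8.3 7.9 [95. 62. 50.]
turn [ 0.0007 -0.0002 -0.045 ] shift [0.062 0.303 1.698] now [582.3 399.2 384.8] t 30.85 F [0.6 0.1 0. ] w 60.4
```

```bash

python3 -m creep '[0,0,-0.045,0.055,0.303,0.3,56, 0,0,-0.045,0.055,0.303,0.7,56, 0,0,-0.045,0.055,0.303,1,56, 0,0,-0.045,0.055,0.303,1,56, 0,0,-0.045,0.055,0.303,1,56]'
python3 -m creep '[0,0,0,0,0,0.4,56, 0,0,0,0,0,0.8,56, 0,0,0,0,0,0.8,56, 0,0,0,0,0,0.8,56]'
python3 - <<'E'
from h import *
plan(575,429.4,171.5,3.285)
st,p,d,c=cam("wrist"); cv2.imwrite("pics/g7.png",p[:,:,::-1])
E
```

```text
time: 31.48
eef_pos: [575.1, 429.9, 286.7]
tcp_rot: [-0.073, 0.997, 0.001, 0.001]
ft_force: [0.5, -0.1, 0.6]
grip_width: 56.2
finger_force: 0.0
time: 31.98
eef_pos: [575.4, 430.4, 207.9]
tcp_rot: [-0.073, 0.997, 0.002, 0.001]
ft_force: [-0.3, -0.6, 0.7]
grip_width: 55.9
finger_force: 0.0
turn [0.0017 0.0011 0.0017] shift [ 0.006 -0.01   0.364] now [575.4 430.4 207.9] t 31.98 F [-0.3 -0.6  0.7] w 55.9
```

View pics/g7.png

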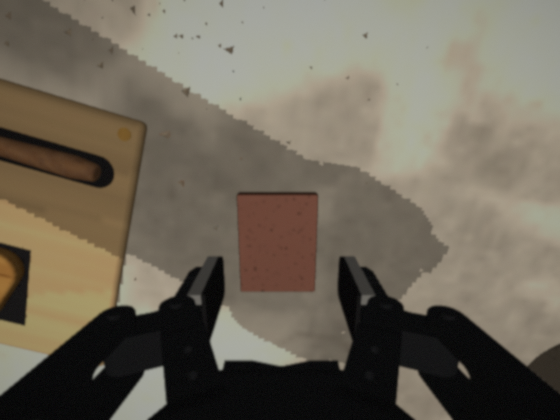

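The tile (cols 238–318) is centred between the fingers (222–340). I'll go down and grip.

```bash

python3 -m creep '[0.001,0.001,0.001,0,-0.01,0.2,56, 0.001,0.001,0.001,0,-0.01,0.35,56, 0.001,0.001,0.001,0,-0.01,0.35,56, 0.001,0.001,0.001,0,-0.01,0.35,38, 0.001,0.001,0.001,0,-0.01,0.35,38, 0.001,0.001,0.001,0,-0.01,0.35,38, 0.001,0.001,0.001,0,-0.01,0.35,38]' 50
python3 -m creep '[0,0,0,0,0,-0.4,38, 0,0,0,0,0,-1,38, 0,0,0,0,0,-1,38, 0,0,0,0,0,-1,38]'
python3 -c "
from h import *
plan(632,-258.8,310,3.2707)"
```

```text
time: 32.9
eef_pos: [575.5, 429.5, 171.5]
tcp_rot: [-0.073, 0.997, 0.001, -0.0]
ft_force: [-1.3, 0.2, 17.0]
grip_width: 44.5
finger_force: 58.2
time: 33.4
eef_pos: [575.3, 428.6, 269.4]
tcp_rot: [-0.072, 0.997, -0.001, -0.001]
ft_force: [0.2, 0.2, -1.3]
grip_width: 44.0
finger_force: 52.3
turn [-0.0004 -0.0011  0.008 ] shift [ 0.433 -6.884 -0.399] now [575.3 428.6 269.4] t 33.4 F [ 0.2  0.2 -1.3] w 44.0
```

```bash

python3 -m creep '[0,0,0.008,0,-1,-0.4,38, 0,0,0.008,0,-1,-0.4,38, 0,0,0.008,0,-1,-0.4,38]'
python3 -m creep '[0,0,0,0.07,-1,0,38, 0,0,0,0.07,-1,0,38]'
python3 -m creep '[0,0,0,0.07,-1,0,38, 0,0,0,0.07,-1,0,38]'
python3 -m creep '[0,0,0,0.07,-1,0,38, 0,0,0,0.07,-1,0,38]'
python3 -m creep '[0,0,0,0.07,-1,0,38, 0,0,0,0.07,-1,0,38]'
python3 -m creep '[0,0,0,0.07,-1,0,38, 0,0,0,0.07,-1,0,38, 0,0,0,0.07,-1,0,38, 0,0,0,0.07,-1,0,38]'
python3 -c "
from h import *
print(env.state()['joints'].round(2))
plan(632,-258.8,220,3.2707)"
```

```text
time: 33.78
eef_pos: [591.5, 326.2, 309.6]
tcp_rot: [-0.062, 0.998, -0.001, -0.001]
ft_force: [0.6, 0.5, -0.6]
grip_width: 44.2
finger_force: 52.2
time: 34.02
eef_pos: [595.7, 227.9, 308.4]
tcp_rot: [-0.064, 0.998, -0.001, -0.002]
ft_force: [0.7, -0.1, -0.6]
grip_width: 44.3
finger_force: 52.2
time: 34.28
eef_pos: [601.7, 127.2, 308.6]
tcp_rot: [-0.064, 0.998, -0.0, -0.002]
ft_force: [1.6, 0.4, -1.3]
grip_width: 44.7
finger_force: 52.2
time: 34.52
eef_pos: [607.6, 27.1, 308.7]
tcp_rot: [-0.064, 0.998, -0.0, -0.002]
ft_force: [0.4, 1.2, -0.3]
grip_width: 44.5
finger_force: 52.2
time: 34.78
eef_pos: [613.5, -73.0, 308.7]
tcp_rot: [-0.064, 0.998, 0.0, -0.002]
ft_force: [0.4, -0.0, -0.2]
grip_width: 44.7
finger_force: 52.2
time: 35.28
eef_pos: [619.5, -169.2, 309.4]
tcp_rot: [-0.065, 0.998, 0.001, -0.002]
ft_force: [0.4, 0.2, -0.5]
grip_width: 44.5
finger_force: 52.2
[ 0.85  0.74 -0.93  1.63  0.65  1.12  1.44]
turn [ 0.0006 -0.0015  0.0007] shift [-0.009 -0.906  0.893] now [ 619.5 -169.2  309.4] t 35.27 F [ 0.4  0.2 -0.5] w 44.5
```

```bash

python3 -m creep '[0,-0.001,0.001,-0.01,-0.5,0,38, 0,-0.001,0.001,-0.01,-0.9,0.3,38, 0,-0.001,0.001,-0.01,-0.9,0.7,38, 0,-0.001,0.001,-0.01,-0.9,0.85,38, 0,-0.001,0.001,-0.01,-0.9,0.85,38, 0,-0.001,0.001,-0.01,-0.9,0.85,38]'
python3 - <<'E'
from h import *
plan(632,-258.8,180,3.2707)
st,p,d,c=cam("wrist"); cv2.imwrite("pics/g8.png",p[:,:,::-1])
E
```

```text
time: 36.02
eef_pos: [632.6, -258.7, 227.1]
tcp_rot: [-0.064, 0.998, -0.0, 0.001]
ft_force: [1.1, -0.3, -0.4]
grip_width: 44.3
finger_force: 52.2
turn [-0.0004  0.0009 -0.0004] shift [0.007 0.001 0.471] now [ 632.6 -258.7  227.1] t 36.02 F [ 1.1 -0.3 -0.4] w 44.3
```

View pics/g8.png

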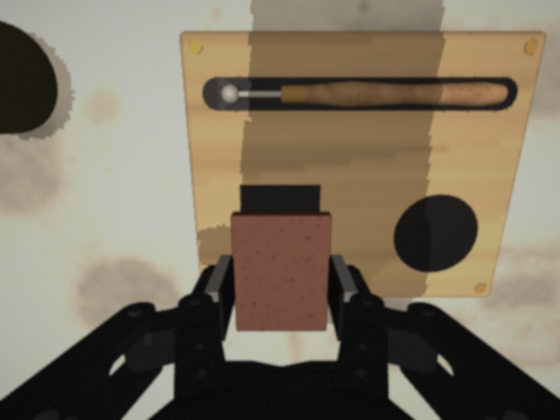

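The tile is square over its oblong and the stylus lies in its bar. I'll lower, release, lift and check.

```bash

python3 -m creep '[0,0,0,0.005,0,0.3,38, 0,0,0,0.005,0,0.46,38, 0,0,0,0.005,0,0.475,38, 0,0,0,0.005,0,0.475,38, 0,0,0,0.005,0,0.475,38]'
python3 -m creep '[0,0,0,0,0,-0.01,56, 0,0,0,0,0,-0.01,56, 0,0,0,0,0,-0.01,56, 0,0,0,0,0,-0.4,56, 0,0,0,0,0,-1,56, 0,0,0,0,0,-1,56, 0,0,0,0,0,-1,56]'
python3 -m creep '[0,0,0,0,0,-1,75, 0,0,0,0,0,-1,75, 0,0,0,0,0,-1,75, 0,0,0,0,0,-1,75]'
python3 - <<'E'
from h import *
st,p,d,c=cam("wrist"); P=cloud("wrist",d,c,st); Z=P[...,2]
plan(666.8,0,300,1.75)
blobs(P,p,(Z>12)&(Z<40)&(d>0),480,700,-380,-80,60)
print('dark');blobs(P,p,(p.max(2)<50)&(d>0)&(Z<20),580,700,-340,-90,20)
E
```

```text
time: 36.7
eef_pos: [631.7, -259.6, 179.5]
tcp_rot: [-0.064, 0.998, -0.0, 0.0]
ft_force: [-8.6, 1.4, 13.9]
grip_width: 43.9
finger_force: 61.2
time: 37.58
eef_pos: [631.3, -259.8, 277.7]
tcp_rot: [-0.064, 0.998, -0.0, -0.0]
ft_force: [-0.8, -0.4, 0.4]
grip_width: 55.7
finger_force: 0.0
time: 38.08
eef_pos: [631.2, -259.8, 376.3]
tcp_rot: [-0.064, 0.998, 0.0, -0.001]
ft_force: [1.3, 0.1, -0.5]
grip_width: 75.4
finger_force: 0.0
turn [-4.000e-04 -1.200e-03  7.594e-01] shift [-0.684  2.532  0.762] now [ 631.2 -259.8  376.1] t 38.12 F [-0.2 -0.5 -0.5] w 75.3
1540 542.8 -225.0 153.7 12.5 -82.6 17.6 [80. 62. 43.]
2398 631.7 -259.1 62.4 46.0 7.3 15.9 [93. 60. 48.]
dark
1679 619.1 -160.3 51.2 50.7 55.6 8.8 [20. 18. 17.]
```

The tile is set: (631.7,-259.1) against the oblong centre (632,-258.8). The bottle is last.

```bash

python3 -m creep '[0,0,0.09,-0.4,1,0,70, 0,0,0.18,-0.4,1,0,70, 0,0,0.27,-0.4,1,0,70, 0,0,0.36,-0.4,1,0,70, 0,0,0.45,-0.4,1,0,70, 0,0,0.54,-0.4,1,0,70, 0,0,0.63,-0.4,1,0,70, 0,0,0.72,-0.4,1,0,70]'
python3 -m creep '[0,0,0.065,0.5,0,0,70, 0,0,0.065,0.5,0,0,70, 0,0,0.065,0.5,0,0,70, 0,0,0.065,0.5,0,0,70]'
python3 - <<'E'
from h import *
st,p,d,c=cam("wrist"); P=cloud("wrist",d,c,st); Z=P[...,2]
plan(666.8,0,270,1.7)
print('cap');blobs(P,p,(Z>66)&(Z<76)&(d>0),600,720,-60,60,60)
print('body');blobs(P,p,(Z>8)&(Z<76)&(d>0),600,720,-60,60,60)
for a,b in((10,25),(25,40),(40,54)):
    m=(Z>a)&(Z<b)&(abs(P[...,0]-665)<40)&(abs(P[...,1])<40); q=P[m]
    if len(q)<30: continue
    A=np.c_[q[:,:2]*2,np.ones(len(q))]; s=np.linalg.lstsq(A,(q[:,:2]**2).sum(1),rcond=None)[0]; print(a,b,s[:2],np.sqrt(s[2]+s[0]**2+s[1]**2),len(q))
E
```

```text
time: 39.12
eef_pos: [658.3, -155.5, 376.2]
tcp_rot: [0.613, 0.79, -0.001, -0.001]
ft_force: [-0.3, -0.1, 0.2]
grip_width: 70.2
finger_force: 0.0
time: 39.62
eef_pos: [645.8, -108.1, 377.2]
tcp_rot: [0.661, 0.751, -0.0, -0.0]
ft_force: [-0.7, 0.0, 0.1]
grip_width: 69.8
finger_force: 0.0
turn [-0.0003  0.     -0.001 ] shift [1.045 0.347 1.073] now [ 645.7 -108.   377.3] t 39.67 F [-0.8 -0.6 -0.4] w 69.8
cap
1435 667.0 -0.5 33.8 33.2 -80.9 69.7 [126. 121. 112.]
body
2381 665.4 -0.2 48.5 46.6 -51.3 68.8 [90. 91. 89.]
10 25 [666.05310864   0.79015405] 24.411947605403203 39
25 40 [6.66278332e+02 4.35988959e-01] 23.118726971886208 355
40 54 [667.07963199   0.80380304] 19.978242968537714 500
```

```bash

python3 -m creep '[0,0,-0.001,1,0.345,0,70, 0,0,-0.001,1,0.345,0,70, 0,0,-0.001,1,0.345,0.5,70, 0,0,-0.001,1,0.345,0.7,70, 0,0,-0.001,1,0.345,0.7,70]'
python3 - <<'E'
from h import *
plan(666.3,0.2,190,1.7)
st,p,d,c=cam("wrist"); cv2.imwrite("pics/g9.png",p[:,:,::-1])
E
```

```text
time: 40.3
eef_pos: [667.1, -4.6, 306.8]
tcp_rot: [0.66, 0.751, -0.001, -0.001]
ft_force: [1.2, 0.4, 0.1]
grip_width: 69.9
finger_force: 0.0
turn [-0.0012 -0.     -0.0002] shift [4.800e-02 1.000e-03 1.168e+00] now [667.1  -4.6 306.8] t 40.3 F [1.2 0.4 0.1] w 69.9
```

View pics/g9.png

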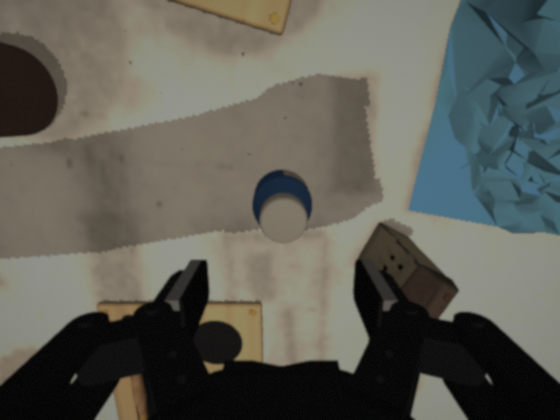

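The block at right (380–455, 222–320) stands close to the right finger, so I'll measure its extent first.

```bash
python3 - <<'E'
from h import *
st,p,d,c=cam("wrist"); P=cloud("wrist",d,c,st); Z=P[...,2]
m=(Z>15)&(Z<170)&(P[...,0]>700)&(P[...,0]<800)&(P[...,1]>-120)&(P[...,1]<40)&(d>0)
q=P[m]; print(len(q),q.min(0),q.max(0))
for y in range(-100,20,10):
    k=(q[:,1]>=y)&(q[:,1]<y+10)
    if k.sum()>5: print(y,q[k].min(0).round(),q[k][:,2].max().round())
E
```

```text
5830 [700.37543183 -47.74127297  15.00092102] [799.99562569  39.97754121 169.97112761]
-50 [749. -48.  15.] 96.0
-40 [751. -40.  15.] 96.0
-30 [754. -30.  15.] 96.0
-20 [704. -20.  15.] 169.0
-10 [702. -10. 143.] 170.0
0 [701.   0.  15.] 170.0
10 [700.  10.  15.] 170.0
```

The block starts at x≈745 and the finger backs reach 723 at most, so it's clear. I'll descend and grip the bottle.

```bash

python3 -m creep '[-0.001,0,0,0.05,0,0.3,70, -0.001,0,0,0.05,0,0.6,70, -0.001,0,0,0.05,0,0.9,70, -0.001,0,0,0.05,0,0.9,70]'
python3 -m creep '[0,0,0,0,0,0.22,70, 0,0,0,0,0,0.27,70, 0,0,0,0,0,0.27,40, 0,0,0,0,0,0.27,40, 0,0,0,0,0,0.27,40, 0,0,0,0,0,0.27,40, 0,0,0,0,0,0.27,40, 0,0,0,0,0,0.27,40]' 30
python3 -m creep '[0,0,0,0,0,-0.3,40, 0,0,0,0,0,-0.6,40, 0,0,0,0,0,-1,40, 0,0,0,0,0,-1,40]'
python3 -c "
from h import *
plan(619,-160.3,300,1.7)"
```

```text
time: 40.9
eef_pos: [666.5, 1.0, 217.6]
tcp_rot: [0.66, 0.751, 0.0, 0.0]
ft_force: [-0.5, -0.3, 0.5]
grip_width: 70.1
finger_force: 0.0
time: 41.9
eef_pos: [666.8, 1.5, 191.8]
tcp_rot: [0.66, 0.752, 0.001, 0.001]
ft_force: [-3.5, -1.0, 6.8]
grip_width: 46.3
finger_force: 31.3
time: 42.4
eef_pos: [667.1, 1.7, 294.4]
tcp_rot: [0.66, 0.752, 0.002, 0.003]
ft_force: [0.8, -0.1, -0.9]
grip_width: 46.1
finger_force: 31.5
turn [0.0036 0.0005 0.0004] shift [-1.544 -0.687 -0.06 ] now [667.1   1.7 294.4] t 42.4 F [ 0.8 -0.1 -0.9] w 46.1
```

```bash

python3 -m creep '[0.003,0,0,-0.8,-0.35,0,40, 0.003,0,0,-0.8,-0.35,0,40, 0.003,0,0,-0.8,-0.35,0,40]'
python3 -m creep '[0,0,0,-0.74,-0.34,0,40, 0,0,0,-0.74,-0.34,0.3,40, 0,0,0,-0.74,-0.34,0.6,40, 0,0,0,-0.74,-0.34,0.6,40, 0,0,0,-0.74,-0.34,0.6,40]'
python3 - <<'E'
from h import *
plan(619.2,-159.4,200,1.7)
E
```

```text
time: 42.78
eef_pos: [641.4, -85.0, 290.1]
tcp_rot: [0.661, 0.75, -0.002, -0.001]
ft_force: [0.5, 1.1, -0.8]
grip_width: 46.4
finger_force: 31.5
time: 43.4
eef_pos: [618.3, -159.1, 232.0]
tcp_rot: [0.659, 0.752, -0.001, -0.001]
ft_force: [-0.5, 0.1, -0.8]
grip_width: 46.4
finger_force: 31.5
turn [-0.0015  0.      0.0011] shift [-0.004  0.01   0.32 ] now [ 618.3 -159.1  232. ] t 43.4 F [-0.5  0.1 -0.8] w 46.4
```

```bash

python3 -m creep '[0,0,0,0,0.01,0.2,40, 0,0,0,0,0.01,0.3,40, 0,0,0,0,0.01,0.32,40, 0,0,0,0,0.01,0.32,40, 0,0,0,0,0.01,0.32,40]'
python3 -m creep '[0,0,0,0,0,0,48, 0,0,0,0,0,0,52, 0,0,0,0,0,0,62, 0,0,0,0,0,0,70, 0,0,0,0,0,0,70, 0,0,0,0,0,-0.5,70, 0,0,0,0,0,-1,70, 0,0,0,0,0,-1,70]'
python3 -m creep '[0,0,0,-0.3,-0.3,-0.8,70, 0,0,0,-0.3,-0.3,-0.8,70, 0,0,0,-0.3,-0.3,-0.8,70, 0,0,0,-0.3,-0.3,-0.8,70]'
python3 - <<'E'
from h import *
st,p,d,c=cam("wrist"); P=cloud("wrist",d,c,st); Z=P[...,2]
plan(619,-160,300,1.7)
print('cap');blobs(P,p,(Z>72)&(Z<84)&(d>0),560,680,-220,-100,60)
blobs(P,p,(Z>12)&(Z<40)&(d>0),480,700,-380,-80,60)
print('dark');blobs(P,p,(p.max(2)<50)&(d>0)&(Z<11),580,700,-200,-90,10)
im=topmap(P,p,d,500,700,-330,-100,3); cv2.imwrite("pics/g10.png",im)
E
```

```text
time: 44.02
eef_pos: [618.5, -159.8, 199.3]
tcp_rot: [0.66, 0.752, -0.002, -0.001]
ft_force: [-6.5, 2.2, 11.7]
grip_width: 45.7
finger_force: 33.8
time: 45.02
eef_pos: [619.9, -160.0, 302.9]
tcp_rot: [0.66, 0.752, -0.0, 0.001]
ft_force: [0.0, -0.1, -1.0]
grip_width: 70.2
finger_force: 0.0
time: 45.52
eef_pos: [593.3, -193.3, 378.0]
tcp_rot: [0.66, 0.752, -0.002, -0.002]
ft_force: [-0.7, 0.8, -0.4]
grip_width: 69.9
finger_force: 0.0
turn [-0.0027 -0.0004  0.0007] shift [0.294 0.302 0.777] now [ 593.4 -193.1  377.8] t 45.58 F [ 0.  -0.4 -0.1] w 70.0
cap
1188 618.4 -161.4 33.7 33.6 39.3 77.7 [114. 106.  93.]
1182 542.6 -224.6 153.7 12.4 -82.7 17.6 [90. 69. 48.]
132 605.0 -147.1 43.0 13.2 42.6 28.3 [26. 32. 39.]
2027 631.5 -258.9 61.2 46.5 7.6 15.9 [126.  83.  66.]
dark
94 620.0 -140.2 44.7 13.0 -3.3 8.9 [33. 31. 30.]
```

View pics/g10.png

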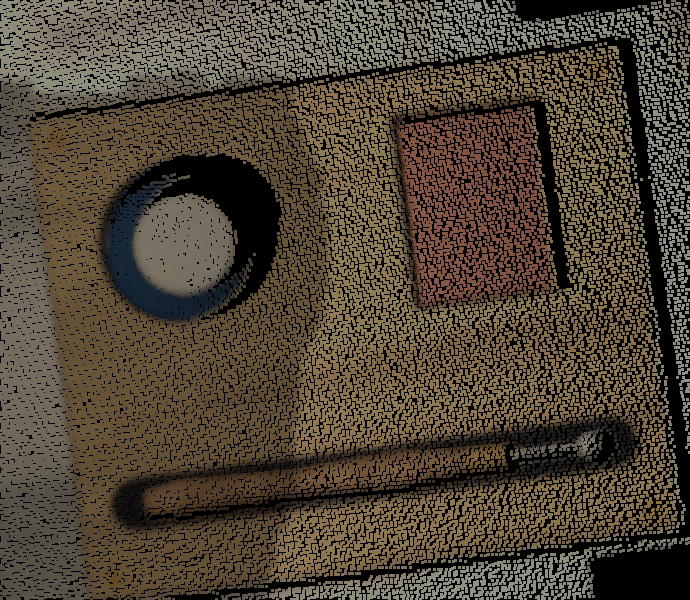

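The bottle stands upright on its disc (cap at (618.4,-161.4), disc at (619.1,-160.3)). The tile and stylus are still in place, and the arm is clear at height. I'm handing in.

```bash
python3 -c "
from workcell import env
print(env.job_done())"
```

```text
the job is handed in; nothing more can be done
None
```

The job is handed in at about 46 s: all five things measured within about 1 mm of their silhouette centres, the bottle is upright, and the olive and pink jars were not touched.

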